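# Shim the rocking balance

## Robot

A 6-joint arm with a two-finger parallel gripper is mounted at the origin on the work surface. World frame = base frame: x ahead of the robot, y to its left, z up, the work surface at z = 0. Lengths are in m, angles in degrees, forces in N, time in s.
With the tool pointing down it reaches from about 0.375 to 0.9 m from the base axis. Payload 3.1 kg.
Tool frame: the origin (TCP) lies on the centre line of the jaws, within the pads' length; the fingertips stand 8 mm ahead of it and the grasp point (between the pads) lies 11 mm behind it; y points along the fingers, x is the direction in which the jaws open and shut, and the axes are right-handed (so a half turn about y gives the same grasp; the last joint's range is limited). The gripper opens to 87 mm and grips with 3 to 60 N. Pads are 19 mm wide; open, the fingers measure 117 mm over their backs; the gripper's body (75 mm by 190 mm) begins 51 mm behind the grasp point.
Start: joints at [-76.977, 30.224, 82.088, -0, 67.689, -10.227], TCP at [0.247, -0.574, 0.231] pointing down, gripper open.
Joint ranges: [-176.69, 176.69], [-43.24, 126.21], [12.49, 139.97], [-82, 262], [0, 151.66], [-163.58, 163.58]. Speed limits (degrees/s): [159.86, 159.86, 180, 180, 180, 180].

## Interface

Orientations are given as a 3x3 rotation matrix whose columns are the frame's x, y, z axes.
In Python, from rig import read_state, imaging, job, spotter gives the robot as it stands.
- The arm moves only by the tool apply_moves, never from a script. Its argument "steps" is a list of rows, each an object of numbers: "x", "y", "z": the shift along the world's x, y, z in mm; "spin": the turn about the world's z in rad. In form: [{"x": .., "y": .., "z": .., "spin": ..}, ...]. A call has 1 to 12 rows; each row shifts and turns the pose as measured when the row begins; what a row does not reach is not made up. A row lasts 1/10 s, in which the tool goes at most 50 mm and 8.59 degrees, less where a joint would pass 70% of its speed; a pose out of reach is approached as far as the arm can. A call is refused whole if a number of a shift passes 50 or a number of a turn 0.15, either way. A call with a gripper value outside its range is refused whole. "grip" is the finger opening in mm, from 0 to 87, set as the call begins (left out, the last holds). The fingers move at their own pace and stop on an object; the grip force is fixed at half the most. Time passes only in rows, so rows that do not move let the fingers close. It gives the time, the measured TCP pose, the force and the opening at its end, in the units of the state.
- read_state(): the state, without advancing time (a new reading comes with each control period).
- imaging.capture(name): name is "side" or "top"; returns the picture (384x512x3 uint8, red, green, blue); there is no depth.
- imaging.camera_params(name): a dict with "fov_y" (degrees; the focal length in pixels is half the picture's height over the tangent of half this angle, whatever the lens; pixels are square), "cx", "cy" (the principal point, pixels), "R" (3x3) and "t" (3): a world point X has camera coordinates R X + t. Camera axes: x right, y down, z forward; pixel columns grow to the right and rows downward; lengths in m; the calibration is good to about 2 mm. A picture is of the moment at which its call begins. camera_params takes no time and is no camera call.
- job.hand_in(): hands the job in, once; it reports no verdict.
Trained networks look in the newest picture that a camera, given by its name, has taken for a name from the list of things; names that differ only in an ending like _2 or _b are one class to them, and where a whole thing is asked for, a point or a joint stands for the part that bears it (a point fixed in the world has none). Each returns a list of dicts, best first, with "score" (0 to 1); they miss things now and then, are a little off and sometimes report something else, mostly with a low value. They report only what shows in the picture. A call takes as long as a camera call. They do not tell look-alikes from the thing itself.
- spotter.cut_out(name, camera): "mask" (384x512 bool, what is visible of it) and "rect" ([left, top, width, height] in pixels, round what is visible of it).
The state is a dict: "time_s": time; "joint_positions": joint angles; "qvel": joint speeds; "tau": joint torques, N m; "position": TCP position; "tcp_rot": TCP orientation; "force": force on the tool from outside, world axes, zero at the start; "moment": the same for the moment, N m; "opening": opening from 0.0 (shut) to 1.0 (fully open).
Only numpy, scipy, OpenCV 4.12 (cv2) and the standard library are available. Lean on these libraries where they do the work, as an engineer would, in place of code of your own. Each camera call takes 0.05 s, during which the arm holds its last target.

## Task

The laboratory balance rocks because its rear left foot (seen from its display side) has lost its rubber pad, leaving a short bare stub. With the fingertips, push the loose wedge thin end first along the bench under that stub until it is snug and the rocking stops, without jacking the balance out of level; then press down firmly for a moment on the housing corner right above that foot to prove that it is steady, and let go. Only push and press: lift nothing, do not shove the balance along, keep the fingers off its weighing pan and leave everything else where it is.

Things in the scene. Friction and masses are not known exactly. Their poses are not given: they have to be found in the camera images.
- balance: White top-pan balance, loose, about 1.8 kg; housing 220 (x) by 180 (y) mm, from 16 to 64 mm above the bench. Origin on the bench under its centre; +x to its rear (grey display strip along its -x front), +y to its left, z up. Three round rubber feet, 24 mm across, 16 mm high, at x,y = (-92,72), (92,-72), (-92,-72) mm; the fourth, rear left at (92,72) mm, is a bare steel stub 16 mm across
- stub (a point): centre of the stub's underside, 6 mm above the bench, 18 mm inside the housing's left and rear sides; axes as the balance's. The way in is along the bench from the balance's left, towards its -y. At rest the balance is level on its rubber feet; unshimmed, some 2 to 3.5 N down on this corner tips it onto the stub
- corner (a point): point on the flat top of the balance's housing, 64 mm above the bench, right above the stub, 20 mm in from both edges of that corner: the place to press
- pan: round steel weighing pan of the balance, 110 mm in diameter, top 77 mm above the bench (origin under its centre, at the housing's top); not to be touched
- wedge: loose grey wedge, 90 mm long (x), 44 mm wide (y), 50 to 100 g, left of the balance, thin end towards it. Origin: centre of its underside; +x to the thin end. 2 mm thick at x = +45 mm, sloping up to 11 mm at x = -30 mm, then a heel 18 mm high to the back face at x = -45 mm. Slides with under 1 N; snug (stub's axis over about x = +20 mm) the push rises past 4 N; harder, the balance slides along
- spacer: flat grey plastic spacer of even thickness, 90 x 44 x 12 mm, beside the wedge; bystander. Origin at the centre of its underside, x along its length
- dish: low clear dish, 64 mm in diameter, 16 mm high; bystander. Origin under its centre
- weight: steel calibration weight with a knob, 38 mm in diameter, 63 mm high; bystander. Origin under its centre
- tipbox: blue box with clear lid, 122 x 84 x 75 mm; bystander. Origin under its centre, x along its length
- jar: amber jar, 60 mm in diameter, 85 mm high; bystander. Origin under its centre
- timer: white bench timer with sloping face, 60 x 75 x 30 mm; bystander. Origin under its centre
- pencup: dark metal pen cup, 72 mm in diameter, with pens up to 141 mm high; bystander. Origin under its centre
Things that resemble listed ones, but are neither listed nor needed, are in the scene too. What is shaped like the wedge but brown or yellow is not meant.

How it is judged:
By the outcome, as a careful person would: the job done as asked, in the order asked, and still so for the second after the job is handed in, with the robot touching nothing.
It also fails if it takes over 51 s, if anything falls off the work surface, if the arm or the gripper's body presses on something with over 40 N, if the wrist force passes 120 N, or if a joint passes its speed limit or range.

## Working session

There is one attempt and no reset: what is moved stays moved. The work goes in short steps, Python scripts to look and compute and a tool call to move; the robot and the scene stay as the last step left them, time stands still between calls to the robot, and variables do not carry over. Pictures are saved under pics/ and viewed, and the job is handed in when it is done.

Besides the shell and the picture viewer there is one more tool, called after "Emit:" as a command line: name --argument value ..., lists and objects as JSON in quotes. apply_moves: Moves the arm, as the interface text tells. Its arguments: {"type":"object","properties":{"steps":{"type":"array"},"grip":{"type":"number"}},"required":["steps"]}

```bash
mkdir -p pics; ls
python3 - <<'E'
from rig import read_state, imaging, job, spotter
import cv2,numpy as np
s=read_state(); print(s)
for n in("side","top"):
    im=imaging.capture(n); cv2.imwrite(f"pics/{n}0.png",cv2.resize(im[:,:,::-1],(800,600),interpolation=cv2.INTER_CUBIC))
    np.save(f"{n}0.npy",im)
    print(n,imaging.camera_params(n))
    for k in("wedge","balance","spacer"):
        for d in spotter.cut_out(k,n)[:3]:
            m=d["mask"]; v,u=np.nonzero(m); print(n,k,round(d["score"],2),d["rect"],u.mean().round(1),v.mean().round(1),m.sum())
E
```

```text
pics
{'time_s': 0.0, 'joint_positions': array([-7.69760369e+01,  3.02787980e+01,  8.21557524e+01,  1.24574060e-03,
        6.76901828e+01, -1.02273920e+01]), 'qvel': array([-0.07059241,  0.00912207, -0.02500862,  0.02009575,  0.05062622,
       -0.16113241]), 'tau': array([ 5.86179940e-04, -4.40039277e+01, -1.76593101e+01,  6.34329719e-02,
        5.83601114e-02, -1.60797017e-04]), 'position': array([ 0.2465967 , -0.57351822,  0.22957695]), 'tcp_rot': array([[ 3.94757480e-01, -4.71009201e-04,  9.18785236e-01],
       [-9.18782867e-01,  2.12553578e-03,  3.94757552e-01],
       [-2.13884534e-03, -9.99997630e-01,  4.06315965e-04]]), 'force': array([-1.00062528,  0.67260499, -0.80302443]), 'moment': array([-0.02358536,  0.02372051,  0.02382952]), 'opening': 1.0020137778266236}
side {'fov_y': 47.74702250083783, 'cx': 249.1194139610043, 'cy': 191.17317823212326, 'R': array([[ 0.98447371, -0.17542623,  0.00609591],
       [-0.1114114 , -0.65131145, -0.75058703],
       [ 0.13564299,  0.73825404, -0.66074348]]), 't': array([-0.59159042,  0.1018829 ,  1.23317948])}
side wedge 0.89 [287.7, 218
[... 151 characters left out ...]
de balance 0.97 [179.0, 195.6, 85.3, 71.9] 220.6 229.2 4791
side spacer 0.84 [203.8, 183.2, 16.2, 19.8] 211.1 192.1 222
top {'fov_y': 46.158633959643936, 'cx': 254.70009053094236, 'cy': 191.72757364995238, 'R': array([[-0.02422626, -0.99920217, -0.03175076],
       [-0.9887174 ,  0.02864404, -0.14702862],
       [ 0.14782079,  0.02783058, -0.98862251]]), 't': array([0.0225852 , 0.5982812 , 1.11280963])}
top wedge 0.96 [224.9, 177.7, 34.3, 22.6] 242.3 189.5 605
top wedge 0.86 [166.9, 236.3, 33.8, 21.0] 183.2 246.2 601
top wedge 0.82 [171.5, 161.5, 37.5, 18.4] 188.0 171.3 580
top balance 0.89 [271.2, 184.0, 76.4, 89.6] 307.9 229.3 6417
top spacer 0.91 [218.3, 222.7, 33.5, 22.2] 236.5 234.5 579
```

View pics/side0.png

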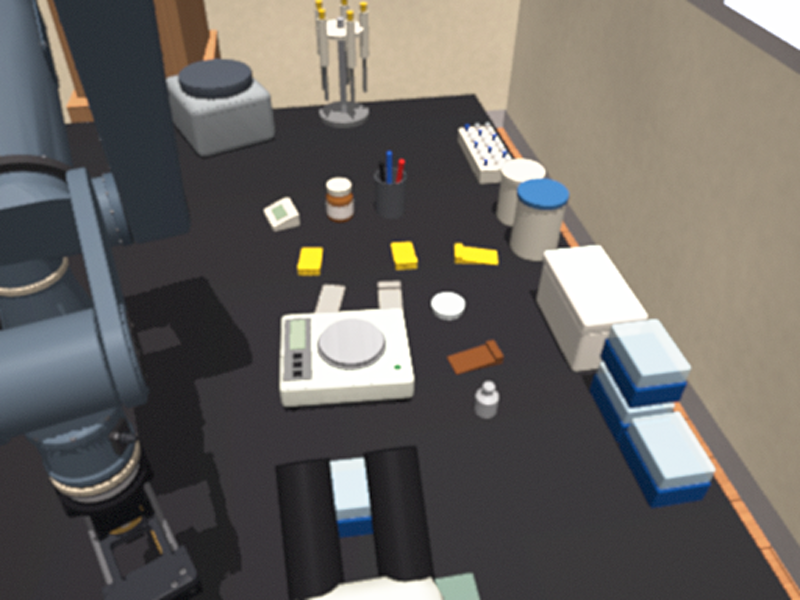

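View pics/top0.png

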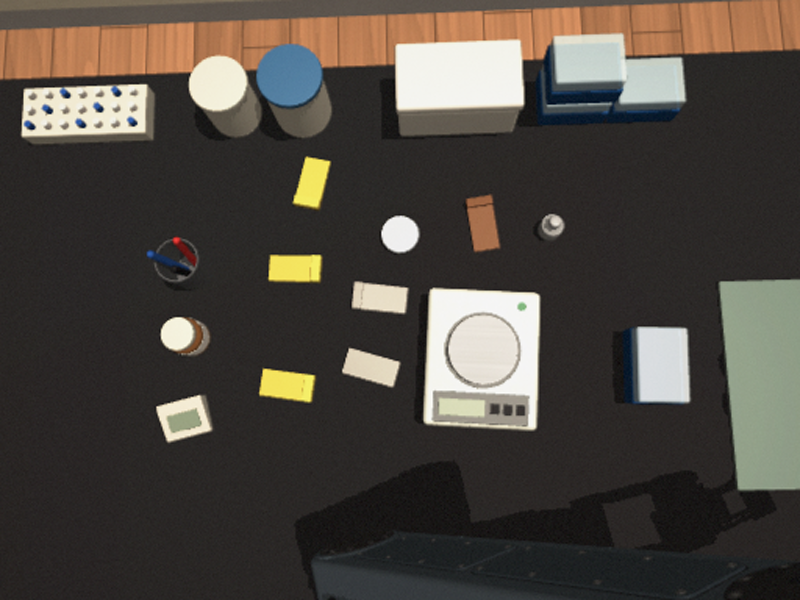

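```bash
cat > h.py <<'E'
import numpy as np,cv2
from scipy.optimize import minimize
from rig import imaging
P={n:imaging.camera_params(n) for n in("side","top")}
def proj(n,X):
    p=P[n];f=192/np.tan(np.radians(p["fov_y"])/2)
    c=np.asarray(X)@np.array(p["R"]).T+p["t"]
    return np.stack([f*c[:,0]/c[:,2]+p["cx"],f*c[:,1]/c[:,2]+p["cy"]],1)
def back(n,u,v,z):
    p=P[n];f=192/np.tan(np.radians(p["fov_y"])/2);R=np.array(p["R"]);t=np.array(p["t"])
    d=R.T@np.array([(u-p["cx"])/f,(v-p["cy"])/f,1]);c=-R.T@t
    return c+d*(z-c[2])/d[2]
def two(a,b): # triangulate side px a, top px b
    A=[]
    for n,q in(("side",a),("top",b)):
        p=P[n];f=192/np.tan(np.radians(p["fov_y"])/2);M=np.c_[np.array(p["R"]),p["t"]]
        A+=[(q[0]-p["cx"])/f*M[2]-M[0],(q[1]-p["cy"])/f*M[2]-M[1]]
    A=np.array(A);return np.linalg.lstsq(A[:,:3],-A[:,3],rcond=None)[0]
def box(lx,ly,z0,z1): return np.array([[sx*lx/2,sy*ly/2,z] for sx in(-1,1) for sy in(-1,1) for z in(z0,z1)])
MOD={"balance":box(.220,.180,.016,.064),"spacer":box(.09,.044,0,.012),
"wedge":np.array([[x,s*.022,z] for s in(-1,1) for x,z in((.045,0),(.045,.002),(-.03,.018),(-.045,.018),(-.045,0))])}
def place(m,q):
    c,s=np.cos(q[2]),np.sin(q[2]);return m@np.array([[c,-s,0],[s,c,0],[0,0,1]]).T+[q[0],q[1],0]
def fit(name,masks,q0):
    K=4
    soft={n:cv2.resize(m.astype(np.float32),None,fx=K,fy=K,interpolation=cv2.INTER_LINEAR) for n,m in masks.items()}
    def cost(q):
        L=0
        for n,M in soft.items():
            pts=(proj(n,place(MOD[name],q))+.5)*K-.5
            r=np.zeros(M.shape,np.float32);h=cv2.convexHull((pts*16).round().astype(np.int32))
            cv2.fillConvexPoly(r,h,1.,shift=4)
            L+=np.abs(r-M).sum()/M.sum()
        return L
    q0=np.array(q0);S=np.vstack([q0]+[q0+d for d in np.diag([.01,.01,.1])])
    r=minimize(cost,q0,method="Nelder-Mead",options=dict(initial_simplex=S,xatol=1e-4,fatol=1e-4))
    return r.x,r.fun
E
python3 - <<'E'
from h import *
for n,(u0,v0,u1,v1) in {"top":(215,165,355,285),"side":(170,170,310,275)}.items():
    im=np.load(f"{n}0.npy")[v0:v1,u0:u1,::-1]
    cv2.imwrite(f"pics/{n}0z.png",cv2.resize(im,None,fx=5.6,fy=5.0 if 0 else 5.6,interpolation=cv2.INTER_CUBIC)[:600])
E
python3 - <<'E'
from h import *
import cv2
# cut masks by brightness near known things
from rig import spotter
t=np.load("top0.npy");s=np.load("side0.npy")
def comp(im,pt,th):
    g=(im.min(2)>th).astype(np.uint8);_,l=cv2.connectedComponents(g);return l==l[pt[1],pt[0]]
for nm,pt in(("wedge",(245,190)),("spacer",(237,235)),("balance",(285,200))):
    for th in(70,100):
        m=comp(t,pt,th);print(nm,th,m.sum(),cv2.boundingRect(m.astype(np.uint8)),cv2.minAreaRect(np.argwhere(m)[:,::-1].astype(np.float32)))
        z={"wedge":.008,"spacer":.012,"balance":.064}[nm]
        c=cv2.minAreaRect(np.argwhere(m)[:,::-1].astype(np.float32))
        q0=list(back("top",*c[0],z)[:2])+[{"wedge":-1.57,"spacer":-1.5,"balance":0}[nm]]
        print(" top fit",*fit(nm,{"top":m},q0))
for nm,pt in(("balance",(185,250)),):
    for th in (70,100):
        m=comp(s,pt,th);print("side",th,m.sum(),cv2.boundingRect(m.astype(np.uint8)))
E
```

```text
wedge 70 625 (225, 180, 37, 21) ((242.82740783691406, 190.13973999023438), (35.38345718383789, 17.691728591918945), 6.009006023406982)
 top fit [ 0.60944772  0.03896787 -1.69555826] 0.06852187216281891
wedge 100 594 (225, 180, 36, 21) ((242.66925048828125, 190.1461639404297), (34.853759765625, 17.240825653076172), 7.125016689300537)
 top fit [ 0.60957103  0.03902472 -1.70891615] 0.062358610332012177
spacer 70 607 (219, 222, 37, 26) ((237.10374450683594, 234.8867950439453), (34.75221633911133, 17.307430267333984), 15.945395469665527)
 top fit [ 0.4913217   0.05668964 -1.86886929] 0.05824945867061615
spacer 100 578 (219, 223, 37, 25) ((237.0943145751953, 234.6697998046875), (34.34014129638672, 16.895349502563477), 15.945395469665527)
 top fit [ 0.49177798  0.05660963 -1.87164663] 0.0675889402627945
balance 70 6338 (271, 184, 75, 92) ((308.7149353027344, 229.48643493652344), (73.39301300048828, 88.61386108398438), 2.726311206817627)
 top fit [ 0.49877847 -0.12489241 -0.07714282] 0.03335165977478027
balance 100 6195 (271, 184, 75, 91) ((308.5577697753906, 229.26834106445312), (72.8106689453125, 88.01273345947266), 2.683774948120117)
 top fit [ 0.49954479 -0.12456054 -0.0785586 ] 0.0510038323700428
side 70 5566 (178, 179, 88, 81)
side 100 5358 (178, 179, 88, 81)
```

View pics/top0z.png

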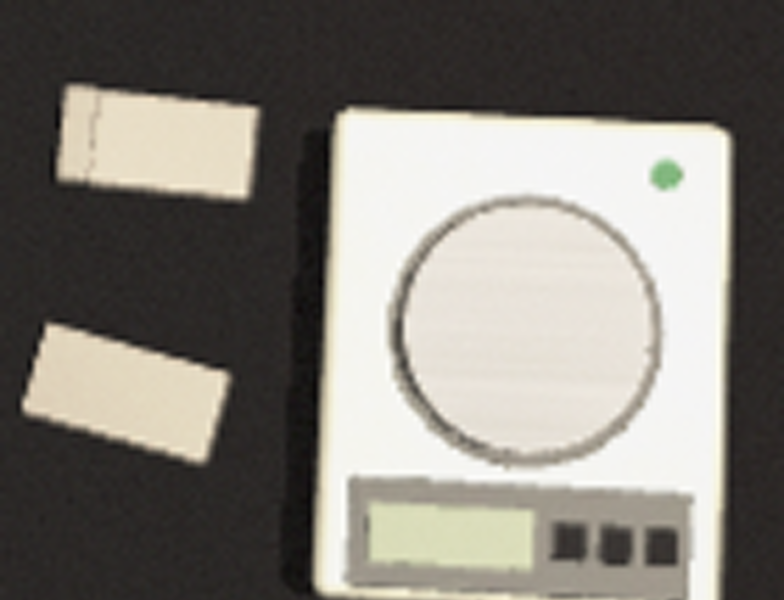

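View pics/side0z.png

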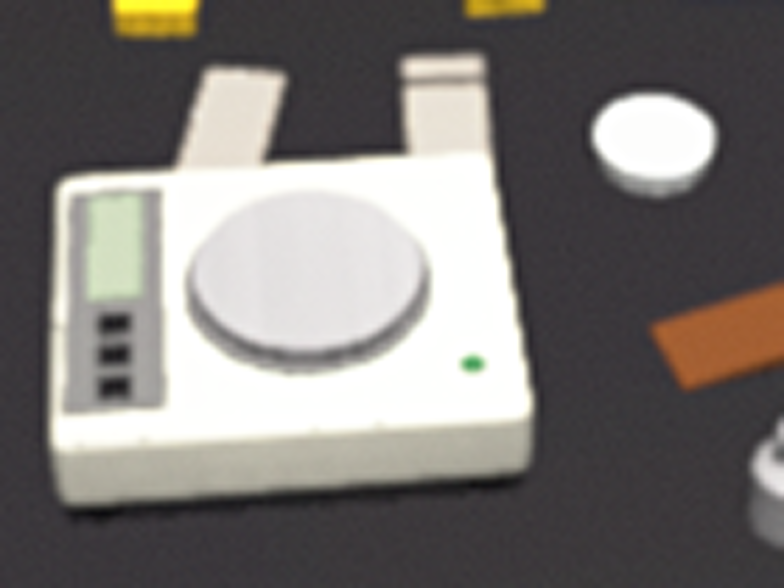

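```bash
python3 - <<'E'
from h import *
S=lambda p:((p[0]+.5)/5.6-.5+170,(p[1]+.5)/5.6-.5+170)
T=lambda p:((p[0]+.5)/5.6-.5+215,(p[1]+.5)/5.6-.5+165)
for nm,a,b in(("heel+x",(486,55),(65,85)),("heel-x",(400,60),(56,183)),("bal RL",(490,153),(335,109)),("bal RR",(533,403),(731,127)),("bal FL",(57,180),(314,595)),("pan l",(0,0),(0,0))):
    if nm!="pan l": print(nm,two(S(a),T(b)).round(4))
print("thin top", back("top",*T((260,105)),.002),back("top",*T((248,199)),.002))
print("pan",back("top",*T((529,330)),.077),back("side",*S((308,272)),.077))
E
python3 - <<'E'
from h import *
# overlay fits
for n in("top","side"):
    im=np.load(f"{n}0.npy")[:,:,::-1].copy();im=cv2.resize(im,None,fx=4,fy=4,interpolation=cv2.INTER_CUBIC)
    for nm,q in(("wedge",(.6095,.039,-1.70)),("balance",(.499,-.1249,-.077))):
        for p in (proj(n,place(MOD[nm],q))+.5)*4-.5: cv2.circle(im,tuple(p.round().astype(int)),3,(0,0,255),-1)
    p=(proj(n,place(np.array([[.092,.072,.064],[.092,.072,.006],[0,0,.077]]),(.499,-.1249,-.077)))+.5)*4
    for a in p: cv2.circle(im,tuple(a.round().astype(int)),3,(255,0,0),-1)
    im=im[660:1160,860:1420] if n=="top" else im[660:1100,680:1240]
    cv2.imwrite(f"pics/{n}ov.png",im)
E
```

```text
heel+x [0.6376 0.0819 0.0192]
heel-x [0.5903 0.0869 0.0182]
bal RL [ 0.6152 -0.0443  0.0607]
bal RR [ 0.6009 -0.221   0.0667]
bal FL [ 0.3973 -0.0284  0.0617]
thin top [ 0.62719047 -0.00955174  0.002     ] [ 0.58217446 -0.00267339  0.002     ]
pan [ 0.5108911  -0.12607688  0.077     ] [ 0.5108925  -0.13007546  0.077     ]
```

View pics/topov.png

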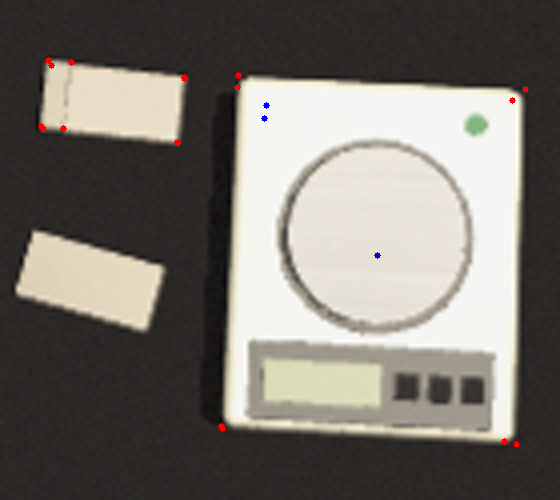

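View pics/sideov.png

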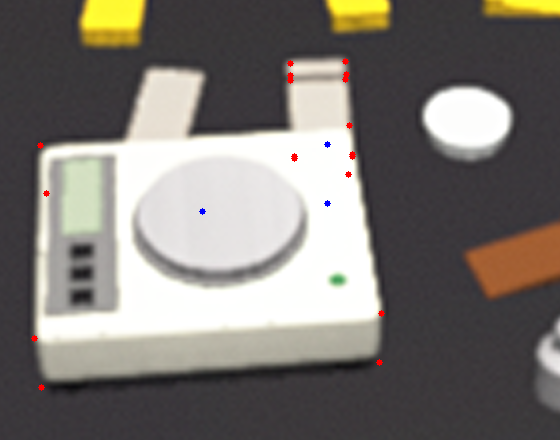

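Emit:
apply_moves --steps '[{"x":20,"y":42,"z":0,"spin":0.1},{"x":22,"y":42,"z":0,"spin":0.1},{"x":22,"y":42,"z":0,"spin":0.1},{"x":22,"y":42,"z":0,"spin":0.1},{"x":22,"y":42,"z":0,"spin":0.1},{"x":22,"y":42,"z":0,"spin":0.1},{"x":22,"y":42,"z":0,"spin":0.1},{"x":22,"y":42,"z":0,"spin":0.1},{"x":22,"y":42,"z":0,"spin":0.1},{"x":22,"y":42,"z":0,"spin":0.1},{"x":22,"y":42,"z":0,"spin":0.06},{"x":22,"y":42,"z":0,"spin":0}]' --grip 14

```text
time_s: 1.6
position: [0.5135, -0.0596, 0.2327]
tcp_rot: [[0.997, 0.014, 0.074], [-0.074, -0.006, 0.997], [0.014, -1.0, -0.005]]
force: [1.4, -0.8, -0.4]
opening: 0.166
```

Emit:
apply_moves --steps '[{"x":26,"y":42,"z":0,"spin":-0.03},{"x":26,"y":42,"z":0},{"x":26,"y":42,"z":0},{"x":26,"y":42,"z":0},{"x":0,"y":14,"z":0},{"x":0,"y":0,"z":-40},{"x":0,"y":0,"z":-40},{"x":0,"y":0,"z":-40},{"x":0,"y":0,"z":-40},{"x":0,"y":0,"z":0}]'

```text
invalid input at $.steps[1]: expected keys x, y, z, spin
```

Emit:
apply_moves --steps '[{"x":26,"y":42,"z":0,"spin":-0.03},{"x":26,"y":42,"z":0,"spin":0},{"x":26,"y":42,"z":0,"spin":0},{"x":26,"y":42,"z":0,"spin":0},{"x":0,"y":14,"z":0,"spin":0},{"x":0,"y":0,"z":-40,"spin":0},{"x":0,"y":0,"z":-40,"spin":0},{"x":0,"y":0,"z":-40,"spin":0},{"x":0,"y":0,"z":-40,"spin":0},{"x":0,"y":0,"z":0,"spin":0}]'

```text
time_s: 2.6
position: [0.6203, 0.133, 0.072]
tcp_rot: [[0.995, 0.026, 0.093], [-0.093, -0.006, 0.996], [0.027, -1.0, -0.003]]
force: [-1.2, 0.4, -0.5]
opening: 0.16
```

Emit:
apply_moves --steps '[{"x":-2,"y":-12,"z":0,"spin":0},{"x":0,"y":0,"z":-20,"spin":0},{"x":0,"y":0,"z":-20,"spin":0},{"x":0,"y":0,"z":-10,"spin":0},{"x":0,"y":0,"z":0,"spin":0}]'

```text
time_s: 3.1
position: [0.6239, 0.1161, 0.031]
tcp_rot: [[0.995, 0.041, 0.095], [-0.095, -0.007, 0.995], [0.041, -0.999, -0.003]]
force: [-0.1, 0.3, -0.1]
opening: 0.16
```

```bash
cat > look.py <<'E'
import sys
from h import *
from rig import read_state
k=sys.argv[1]
for n,(u0,v0,u1,v1) in {"top":(200,150,340,255),"side":(180,130,320,235)}.items():
    im=imaging.capture(n);np.save(f"{n}{k}.npy",im)
    cv2.imwrite(f"pics/{n}{k}.png",cv2.resize(im[v0:v1,u0:u1,::-1],None,fx=5.7,fy=5.7,interpolation=cv2.INTER_CUBIC))
s=read_state();print(s["time_s"],s["position"].round(4),s["force"].round(2),s["moment"].round(2))
E
python3 look.py 1
```

```text
3.2 [0.6249 0.1164 0.032 ] [ 0.34  0.25 -0.72] [-0.01 -0.06 -0.02]
```

View pics/top1.png

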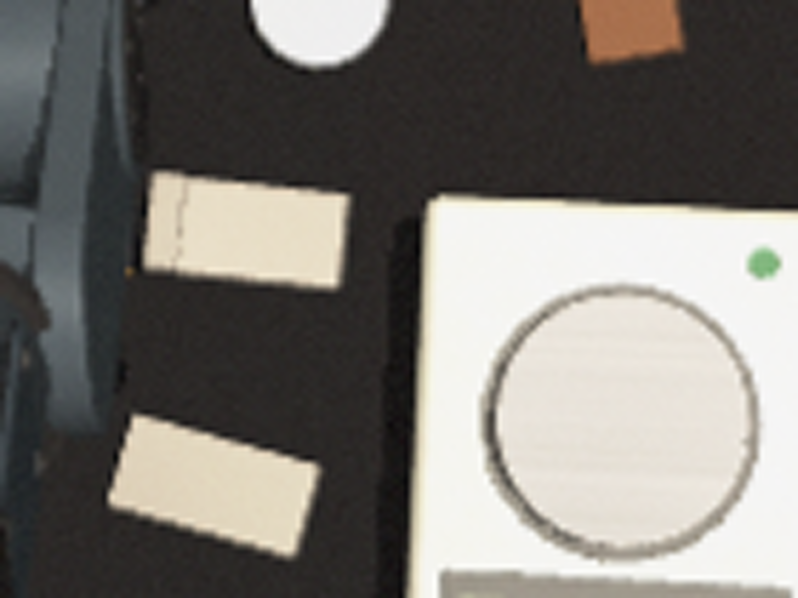

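View pics/side1.png

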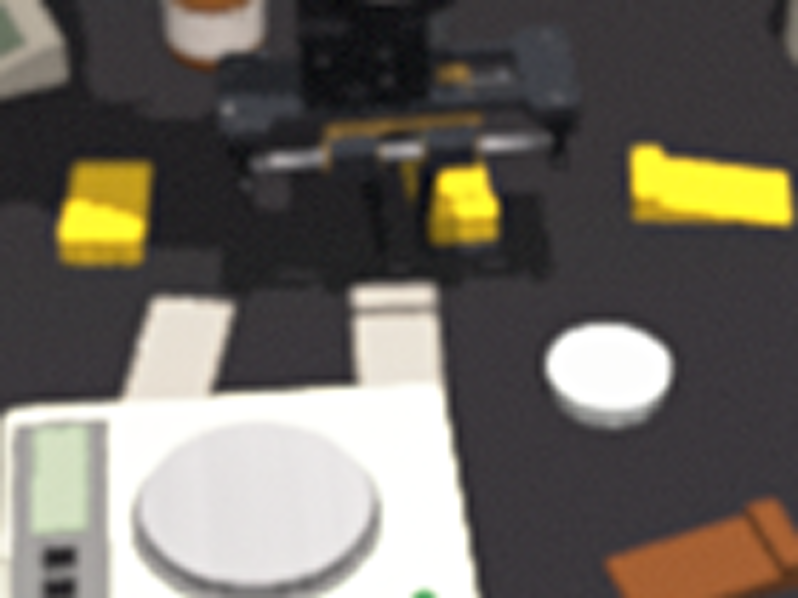

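Run:
```python
from h import *
for p in((205.4,164),(204.8,180),(172.2,164),(172.2,180)): print(back("top",*p,.012).round(3))
for X in ([.6249-.022,.118,.024],[.6249+.022,.114,.024],[.6249-.007,.118,.024],[.6249+.007,.114,.024]):
    q=proj("side",np.array([X]))[0];print(((q-[180,130]+.5)*5.7).round())
```

```text
[0.682 0.138 0.012]
[0.639 0.14  0.012]
[0.685 0.227 0.012]
[0.642 0.227 0.012]
[364. 244.]
[442. 240.]
[390. 241.]
[416. 243.]
```

Emit:
apply_moves --steps '[{"x":-9,"y":-3,"z":-2,"spin":0},{"x":0,"y":0,"z":-10,"spin":0},{"x":0,"y":0,"z":-7,"spin":0},{"x":0,"y":0,"z":0,"spin":0}]'

```text
time_s: 3.6
position: [0.6168, 0.1131, 0.0152]
tcp_rot: [[0.994, 0.048, 0.094], [-0.094, -0.007, 0.996], [0.049, -0.999, -0.003]]
force: [0.5, 0.4, -0.6]
opening: 0.159
```

Emit:
apply_moves --steps '[{"x":0,"y":-6,"z":0,"spin":0},{"x":0,"y":-6,"z":0,"spin":0},{"x":-1,"y":-5,"z":0,"spin":0},{"x":0,"y":-4,"z":0,"spin":0}]'

```text
time_s: 4.0
position: [0.6158, 0.0912, 0.0147]
tcp_rot: [[0.994, 0.048, 0.093], [-0.093, -0.007, 0.996], [0.048, -0.999, -0.002]]
force: [-0.6, -0.2, -0.8]
opening: 0.164
```

Emit:
apply_moves --steps '[{"x":-1,"y":-5,"z":0,"spin":0},{"x":-1,"y":-5,"z":0,"spin":0},{"x":0,"y":-5,"z":0,"spin":0}]'

```text
time_s: 4.3
position: [0.6137, 0.0747, 0.0148]
tcp_rot: [[0.994, 0.048, 0.094], [-0.094, -0.007, 0.996], [0.049, -0.999, -0.002]]
force: [-0.3, -0.0, -1.0]
opening: 0.161
```

```bash
python3 look.py 2
```

```text
4.4 [0.614  0.0742 0.0149] [ 0.82 -0.8   0.17] [-0.02 -0.09 -0.01]
```

View pics/top2.png

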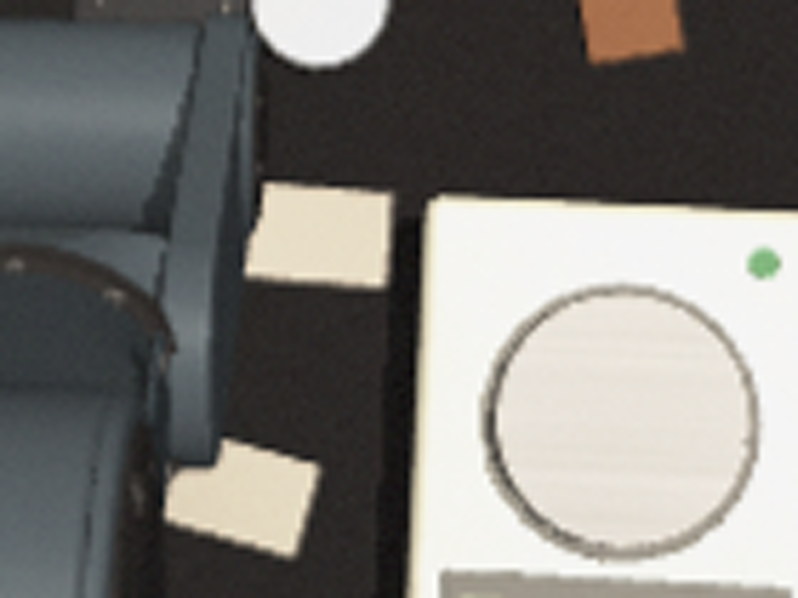

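View pics/side2.png

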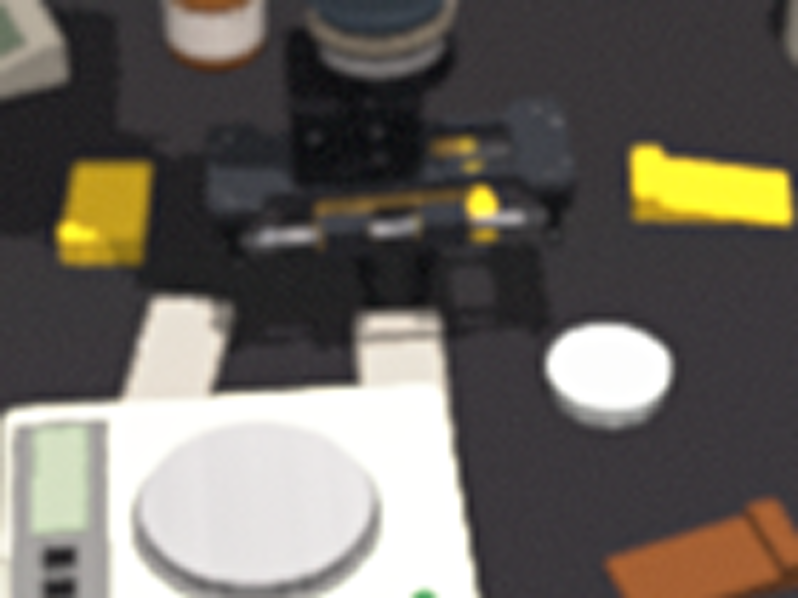

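Emit:
apply_moves --steps '[{"x":-1,"y":-6,"z":0,"spin":0},{"x":-1,"y":-6,"z":0,"spin":0},{"x":-1,"y":-6,"z":0,"spin":0},{"x":-1,"y":-6,"z":0,"spin":0},{"x":-1,"y":-6,"z":0,"spin":0}]'

```text
time_s: 4.9
position: [0.6088, 0.0426, 0.015]
tcp_rot: [[0.994, 0.049, 0.093], [-0.093, -0.007, 0.996], [0.05, -0.999, -0.002]]
force: [-0.5, 0.8, 0.3]
opening: 0.159
```

Emit:
apply_moves --steps '[{"x":0,"y":-3,"z":0,"spin":0},{"x":0,"y":-3,"z":0,"spin":0},{"x":0,"y":0,"z":0,"spin":0}]'

```text
time_s: 5.2
position: [0.6086, 0.0349, 0.015]
tcp_rot: [[0.994, 0.049, 0.095], [-0.095, -0.007, 0.995], [0.049, -0.999, -0.002]]
force: [0.4, 0.3, 0.2]
opening: 0.161
```

```bash
python3 look.py 3
```

```text
5.3 [0.6086 0.0353 0.015 ] [-0.68 -0.22  0.61] [ 0.03 -0.09  0.  ]
```

View pics/top3.png

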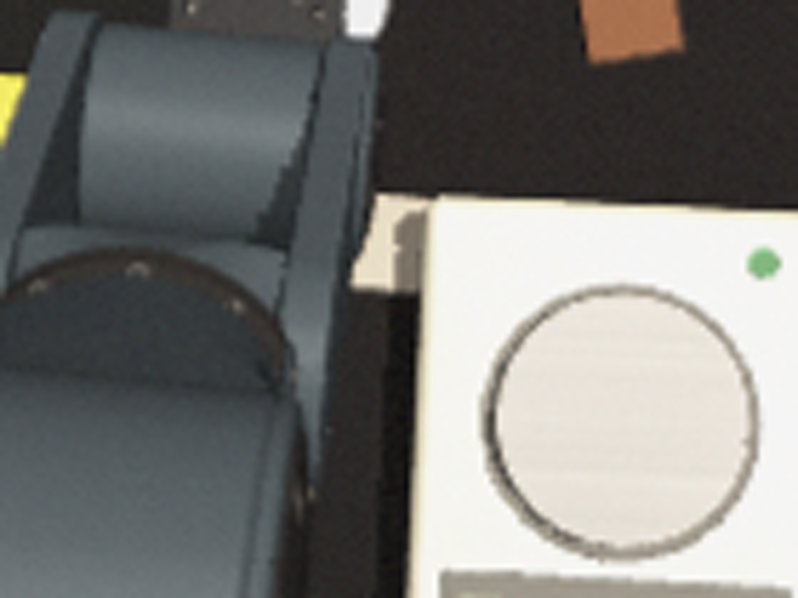

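View pics/side3.png

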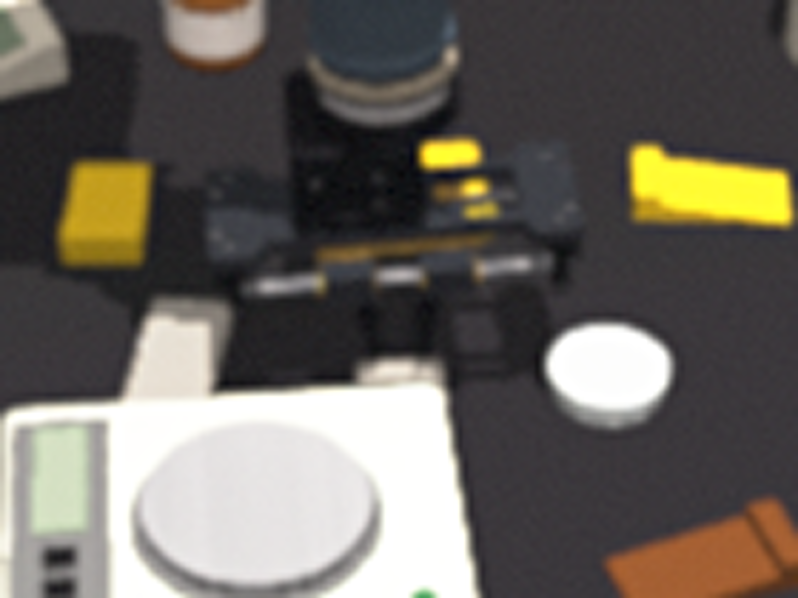

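Emit:
apply_moves --steps '[{"x":0,"y":-3,"z":0,"spin":0},{"x":-1,"y":-3,"z":0,"spin":0},{"x":0,"y":-2,"z":0,"spin":0},{"x":0,"y":0,"z":0,"spin":0}]'

```text
time_s: 5.7
position: [0.6076, 0.0274, 0.015]
tcp_rot: [[0.994, 0.049, 0.093], [-0.093, -0.007, 0.996], [0.05, -0.999, -0.002]]
force: [0.6, -0.2, 1.0]
opening: 0.164
```

Emit:
apply_moves --steps '[{"x":0,"y":-1.5,"z":0,"spin":0},{"x":0,"y":-1.5,"z":0,"spin":0}]'

```text
time_s: 5.9
position: [0.6075, 0.0245, 0.015]
tcp_rot: [[0.994, 0.049, 0.093], [-0.093, -0.007, 0.996], [0.049, -0.999, -0.002]]
force: [-0.0, 1.4, -1.1]
opening: 0.158
```

Emit:
apply_moves --steps '[{"x":0,"y":-1.5,"z":0,"spin":0},{"x":0,"y":-1.5,"z":0,"spin":0}]'

```text
time_s: 6.1
position: [0.6076, 0.0213, 0.0151]
tcp_rot: [[0.994, 0.049, 0.093], [-0.093, -0.006, 0.996], [0.049, -0.999, -0.002]]
force: [-0.6, 0.9, -0.0]
opening: 0.157
```

Emit:
apply_moves --steps '[{"x":0,"y":-1,"z":0,"spin":0},{"x":0,"y":-1,"z":0,"spin":0}]'

```text
time_s: 6.3
position: [0.6076, 0.0191, 0.015]
tcp_rot: [[0.994, 0.049, 0.093], [-0.093, -0.006, 0.996], [0.049, -0.999, -0.002]]
force: [0.2, -0.2, -0.6]
opening: 0.162
```

Emit:
apply_moves --steps '[{"x":0,"y":-1,"z":0,"spin":0}]'

```text
time_s: 6.4
position: [0.6075, 0.018, 0.015]
tcp_rot: [[0.994, 0.049, 0.093], [-0.093, -0.006, 0.996], [0.049, -0.999, -0.002]]
force: [0.8, 0.5, 0.8]
opening: 0.16
```

Emit:
apply_moves --steps '[{"x":0,"y":-1,"z":0,"spin":0}]'

```text
time_s: 6.5
position: [0.6075, 0.0169, 0.015]
tcp_rot: [[0.994, 0.049, 0.093], [-0.093, -0.006, 0.996], [0.049, -0.999, -0.002]]
force: [-0.5, 1.2, 0.2]
opening: 0.163
```

Emit:
apply_moves --steps '[{"x":0,"y":-1,"z":0,"spin":0}]'

```text
time_s: 6.6
position: [0.6075, 0.0158, 0.0151]
tcp_rot: [[0.994, 0.049, 0.093], [-0.093, -0.006, 0.996], [0.049, -0.999, -0.002]]
force: [-0.3, 0.3, -0.2]
opening: 0.16
```

Emit:
apply_moves --steps '[{"x":0,"y":-1,"z":0,"spin":0}]'

```text
time_s: 6.7
position: [0.6075, 0.0148, 0.0151]
tcp_rot: [[0.994, 0.049, 0.093], [-0.093, -0.006, 0.996], [0.049, -0.999, -0.002]]
force: [0.5, 1.4, 0.6]
opening: 0.159
```

Emit:
apply_moves --steps '[{"x":0,"y":-1,"z":0,"spin":0}]'

```text
time_s: 6.8
position: [0.6075, 0.014, 0.0151]
tcp_rot: [[0.994, 0.049, 0.094], [-0.093, -0.006, 0.996], [0.049, -0.999, -0.001]]
force: [-0.6, 3.4, 0.2]
opening: 0.162
```

```bash
python3 look.py 4
```

```text
6.9 [0.6075 0.0139 0.0151] [0.19 1.95 0.35] [ 0.26 -0.07  0.05]
```

View pics/top4.png

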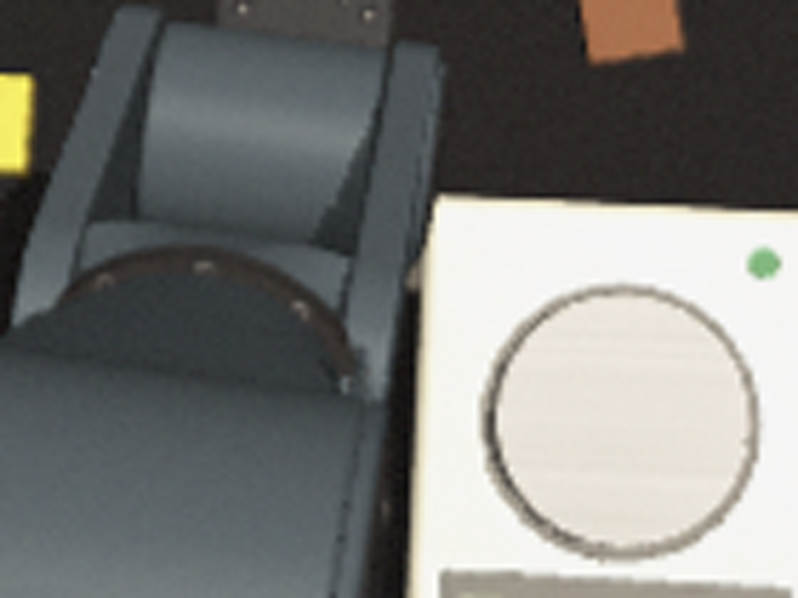

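View pics/side4.png

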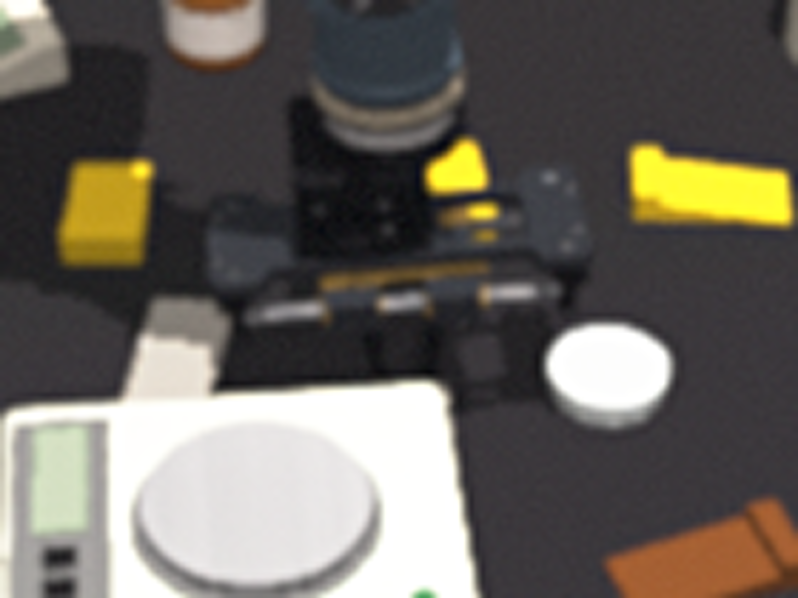

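Emit:
apply_moves --steps '[{"x":0,"y":-1,"z":0,"spin":0}]'

```text
time_s: 7.0
position: [0.6075, 0.0135, 0.0151]
tcp_rot: [[0.994, 0.049, 0.094], [-0.094, -0.005, 0.996], [0.049, -0.999, -0.001]]
force: [0.5, 3.5, 0.1]
opening: 0.158
```

Run:
```python
from rig import *
s=read_state();print(s["time_s"],s["position"].round(4),s["force"].round(2),s["moment"].round(3))
```

```text
7.0 [0.6075 0.0135 0.0151] [0.51 3.53 0.05] [ 0.807 -0.16   0.07 ]
```

Emit:
apply_moves --steps '[{"x":0,"y":-1,"z":0,"spin":0}]'

```text
time_s: 7.1
position: [0.6074, 0.0132, 0.0151]
tcp_rot: [[0.994, 0.049, 0.094], [-0.094, -0.004, 0.996], [0.049, -0.999, 0.0]]
force: [0.6, 5.8, -0.5]
opening: 0.16
```

Run:
```python
from rig import *
s=read_state();print(s["time_s"],s["position"].round(4),s["force"].round(2),s["moment"].round(3))
```

```text
7.1 [0.6074 0.0132 0.0151] [ 0.64  5.77 -0.47] [ 0.961 -0.167  0.052]
```

Emit:
apply_moves --steps '[{"x":0,"y":3,"z":0,"spin":0},{"x":0,"y":8,"z":0,"spin":0},{"x":0,"y":8,"z":0,"spin":0},{"x":0,"y":0,"z":30,"spin":0},{"x":0,"y":20,"z":40,"spin":0},{"x":0,"y":40,"z":40,"spin":0},{"x":0,"y":40,"z":0,"spin":0},{"x":0,"y":0,"z":0,"spin":0}]' --grip 0

```text
time_s: 7.9
position: [0.6067, 0.1323, 0.1246]
tcp_rot: [[0.994, 0.048, 0.095], [-0.095, -0.007, 0.995], [0.048, -0.999, -0.002]]
force: [-0.8, 0.1, -0.9]
opening: 0.005
```

```bash
python3 look.py 5
```

```text
8.0 [0.6074 0.1289 0.124 ] [-0.3  -0.32  0.01] [-0.02 -0.05 -0.05]
```

View pics/top5.png

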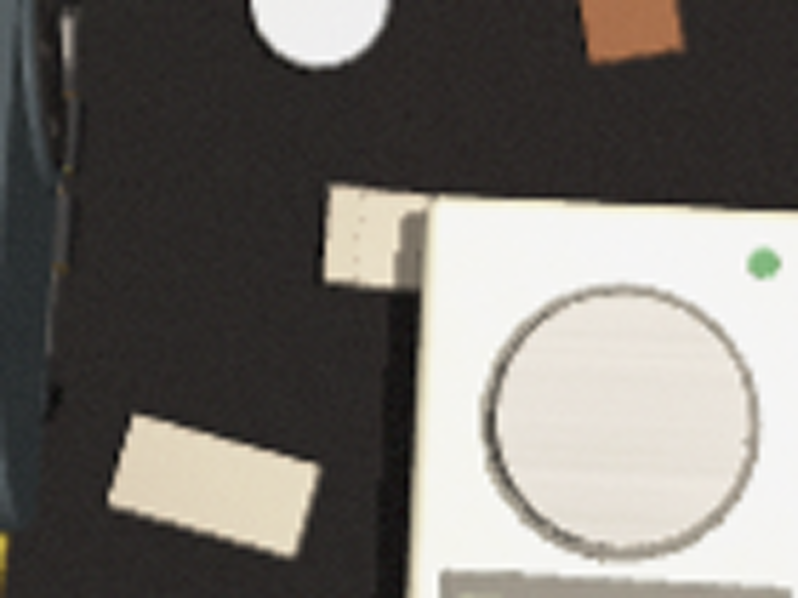

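View pics/side5.png

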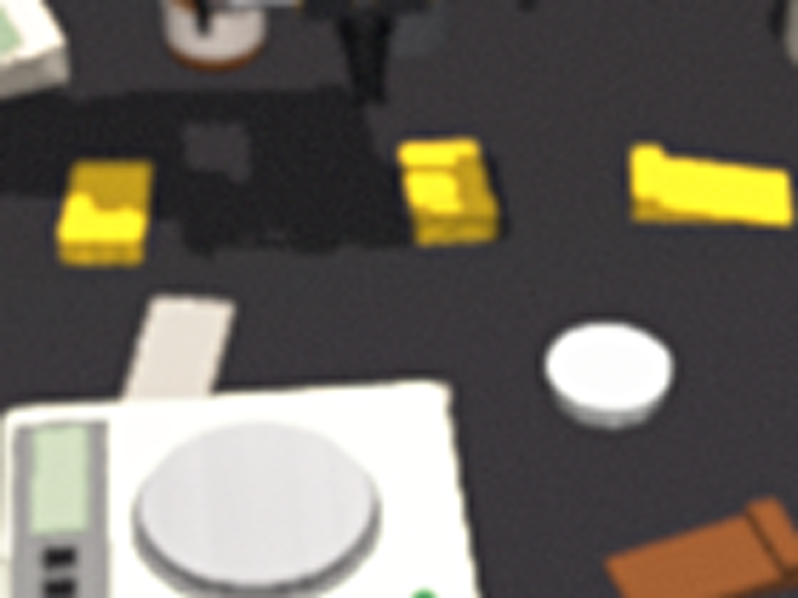

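Emit:
apply_moves --steps '[{"x":-3,"y":-40,"z":0,"spin":0},{"x":-3,"y":-40,"z":0,"spin":0},{"x":-3,"y":-40,"z":0,"spin":0},{"x":-3,"y":-35,"z":0,"spin":0},{"x":0,"y":-20,"z":0,"spin":0},{"x":0,"y":0,"z":0,"spin":0},{"x":0,"y":0,"z":0,"spin":0}]'

```text
time_s: 8.7
position: [0.5902, -0.0584, 0.1186]
tcp_rot: [[0.994, 0.038, 0.101], [-0.101, -0.01, 0.995], [0.039, -0.999, -0.006]]
force: [-0.7, -0.2, -0.6]
opening: 0.008
```

Emit:
apply_moves --steps '[{"x":4,"y":-3,"z":-15,"spin":0},{"x":0,"y":0,"z":-14,"spin":0},{"x":0,"y":0,"z":-6,"spin":0},{"x":0,"y":0,"z":0,"spin":0}]'

```text
time_s: 9.1
position: [0.5938, -0.0587, 0.0794]
tcp_rot: [[0.995, 0.036, 0.098], [-0.098, -0.009, 0.995], [0.037, -0.999, -0.006]]
force: [0.9, 0.4, 0.7]
opening: 0.004
```

```bash
python3 look.py 6
```

```text
9.2 [ 0.5943 -0.0589  0.0804] [-0.21  0.87 -0.16] [ 0.03 -0.1  -0.04]
```

View pics/side6.png

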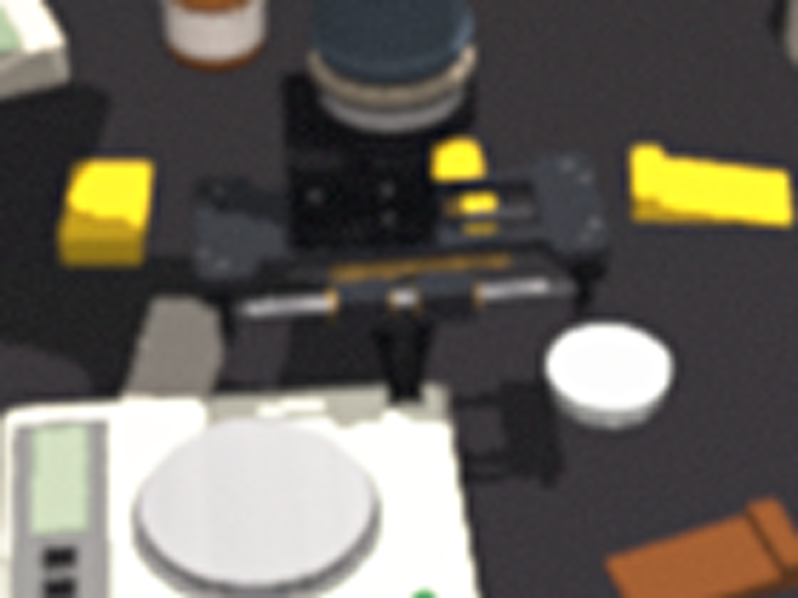

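Emit:
apply_moves --steps '[{"x":0,"y":-3,"z":-3,"spin":0},{"x":0,"y":0,"z":-3,"spin":0}]'

```text
time_s: 9.4
position: [0.5953, -0.0616, 0.0752]
tcp_rot: [[0.995, 0.04, 0.097], [-0.096, -0.01, 0.995], [0.041, -0.999, -0.006]]
force: [0.0, -0.5, -0.5]
opening: 0.002
```

Emit:
apply_moves --steps '[{"x":0,"y":0,"z":-2,"spin":0}]'

```text
time_s: 9.5
position: [0.5955, -0.0616, 0.0732]
tcp_rot: [[0.995, 0.04, 0.097], [-0.096, -0.01, 0.995], [0.041, -0.999, -0.007]]
force: [-0.6, 0.1, -0.1]
opening: 0.002
```

Emit:
apply_moves --steps '[{"x":0,"y":0,"z":-2,"spin":0}]'

```text
time_s: 9.6
position: [0.5957, -0.0616, 0.0722]
tcp_rot: [[0.994, 0.041, 0.097], [-0.096, -0.01, 0.995], [0.042, -0.999, -0.006]]
force: [-4.2, 0.9, 18.0]
opening: 0.003
```

Emit:
apply_moves --steps '[{"x":0,"y":0,"z":-1,"spin":0}]'

```text
time_s: 9.7
position: [0.5956, -0.0616, 0.0725]
tcp_rot: [[0.994, 0.041, 0.097], [-0.096, -0.011, 0.995], [0.042, -0.999, -0.007]]
force: [-3.1, -0.4, 8.6]
opening: 0.005
```

Emit:
apply_moves --steps '[{"x":0,"y":0,"z":-1,"spin":0},{"x":0,"y":0,"z":-1,"spin":0}]'

```text
time_s: 9.9
position: [0.5956, -0.0617, 0.0725]
tcp_rot: [[0.994, 0.042, 0.097], [-0.096, -0.011, 0.995], [0.043, -0.999, -0.007]]
force: [-1.7, 0.8, 5.0]
opening: 0.004
```

Emit:
apply_moves --steps '[{"x":0,"y":0,"z":-1.6,"spin":0},{"x":0,"y":0,"z":-1.6,"spin":0},{"x":0,"y":0,"z":-1.6,"spin":0},{"x":0,"y":0,"z":-1.6,"spin":0}]'

```text
time_s: 10.3
position: [0.5956, -0.0616, 0.0724]
tcp_rot: [[0.994, 0.044, 0.097], [-0.096, -0.012, 0.995], [0.045, -0.999, -0.007]]
force: [-4.1, 1.0, 10.4]
opening: -0.0
```

Emit:
apply_moves --steps '[{"x":0,"y":0,"z":-1.6,"spin":0},{"x":0,"y":0,"z":-1.6,"spin":0}]'

```text
time_s: 10.5
position: [0.5956, -0.0617, 0.0724]
tcp_rot: [[0.994, 0.045, 0.096], [-0.096, -0.012, 0.995], [0.046, -0.999, -0.008]]
force: [-2.6, 0.6, 10.3]
opening: 0.005
```

Emit:
apply_moves --steps '[{"x":0,"y":0,"z":2,"spin":0},{"x":0,"y":0,"z":5,"spin":0},{"x":0,"y":0,"z":20,"spin":0},{"x":0,"y":20,"z":30,"spin":0},{"x":0,"y":40,"z":20,"spin":0},{"x":0,"y":40,"z":0,"spin":0},{"x":0,"y":40,"z":0,"spin":0},{"x":0,"y":40,"z":0,"spin":0},{"x":0,"y":0,"z":0,"spin":0},{"x":0,"y":0,"z":0,"spin":0}]'

```text
time_s: 11.5
position: [0.5976, 0.1227, 0.1551]
tcp_rot: [[0.993, 0.053, 0.101], [-0.101, -0.012, 0.995], [0.054, -0.999, -0.006]]
force: [-0.9, -0.4, -0.1]
opening: 0.009
```

```bash
python3 look.py 7
python3 - <<'E'
from h import *
for a in(5,7):
  for n,(u0,v0,u1,v1) in {"top":(268,184,350,280),"side":(178,200,268,262)}.items():
    w=cv2.createHanningWindow((u1-u0,v1-v0),cv2.CV_32F)
    A=[cv2.cvtColor(np.load(f"{n}{k}.npy"),cv2.COLOR_RGB2GRAY)[v0:v1,u0:u1].astype(np.float32) for k in(0,a)]
    print(n,a,cv2.phaseCorrelate(A[0],A[1],w))
  w=cv2.createHanningWindow((24,26),cv2.CV_32F)
A=[cv2.cvtColor(np.load(f"top{k}.npy"),cv2.COLOR_RGB2GRAY)[176:206,250:276].astype(np.float32) for k in(5,7)]
print("wedge 5-7",cv2.phaseCorrelate(A[0],A[1]),np.abs(A[0]-A[1]).mean())
E
```

```text
11.6 [0.5975 0.1217 0.1549] [-0.21 -0.4   0.55] [-0.04 -0.03 -0.03]
top 5 ((-0.0002281132074983816, -0.004074594636065854), 0.9951242225037681)
side 5 ((0.015174745188133443, 0.05655554524336992), 0.9868188710676299)
top 7 ((0.00995827236365443, -0.025293225808702857), 0.9964167144839411)
side 7 ((0.01856280673663946, 0.008852791989845343), 0.9900526192453173)
wedge 5-7 ((0.5990891644541279, -0.06985475311292788), 1.0149145884278379) 1.5256411
```

View pics/top7.png

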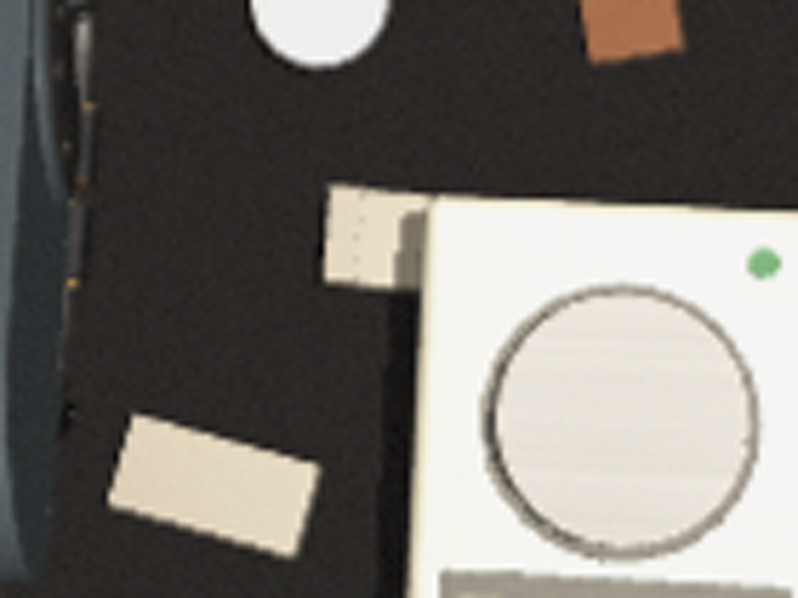

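View pics/side7.png

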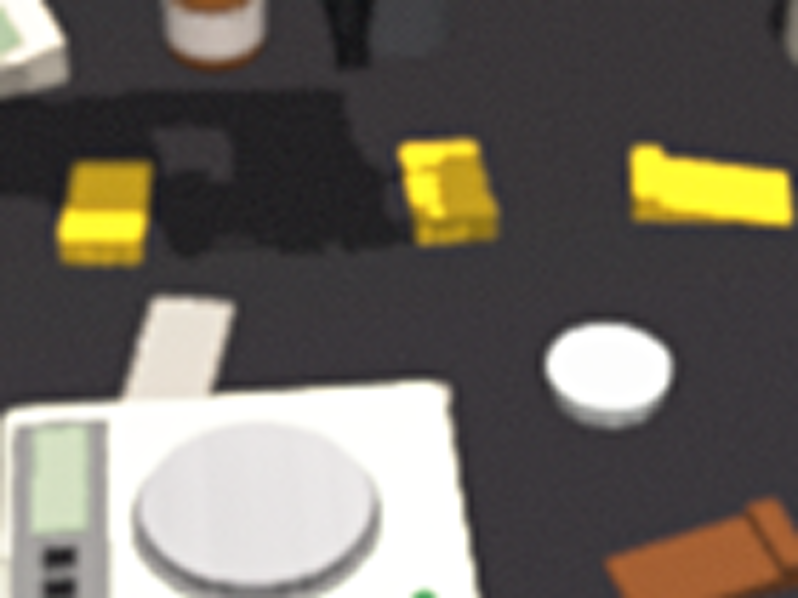

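```bash
python3 -c "
from rig import job
print(job.hand_in())"
```

```text
the job is handed in; nothing more can be done
None
```

I pushed the grey wedge thin end first along the bench under the rear left stub until it was snug, then pressed on the corner above that foot. The job is handed in; it finished at about 11.6 s of the 51 s allowed.

- **Push:** The force stayed around 1 N on the way in, apart from noise. It rose to 5.8 N over the last 1 to 2 mm, at the place I had calculated for the snug position. I stopped there and backed off.
- **Press:** I pressed for about 0.9 s with the closed fingertips. The first contact reached 18 N, then the force ran between 5 and 10 N. The fingertip height changed by no more than 0.3 mm while the force varied, so the corner did not rock.
- **Final pictures:** The balance had moved by less than 0.06 pixel in either view, about 0.15 mm. The wedge, spacer, dish and look-alikes in the close-up pictures sat where they should. The arm ended well clear of everything.

**Caveats:**
- One crude image comparison of the wedge before and after the press reported a 0.6 pixel shift. The two pictures look the same apart from noise, so I took that result as unreliable.
- I did not measure the balance's level directly.
- The gripper was tilted by up to about 3° during the work, so the press also had a sideways force of up to 4 N. The balance did not slide.

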